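Release the tea caddy lid through its catch hole

ROBOT

A 6-joint arm with a two-finger parallel gripper is mounted at the origin on the work surface. World frame = base frame: x ahead of the robot, y to its left, z up, the work surface at z = 0. Lengths are in m, angles in rad, forces in N, time in s.
With the tool pointing down it reaches from about 0.425 to 1.125 m from the base axis. Payload 14.9 kg.
Tool frame: the origin (TCP) lies midway between the tips of the shut fingers; the grasp point (between the pads) lies 19 mm behind it; z points along the fingers, x is the direction in which the jaws open and shut, and the axes are right-handed (so a half turn about z gives the same grasp; the last joint's range is limited). The gripper opens to 91 mm and grips with 3 to 60 N. Pads are 32 mm wide; open, the fingers measure 118 mm over their backs; the gripper's body (76 mm by 178 mm) begins 60 mm behind the grasp point.
Start: joints at [1.14, 0.379, 1.734, -0, 1.028, -0.033], TCP at [0.271, 0.645, 0.193] pointing down, gripper open.
Joint ranges: [-2.77, 2.77], [-0.74, 2.19], [0, 2.66], [-1.06, 4.2], [0.31, 2.87], [-3.08, 3.08]. Speed limits (rad/s): [1.89, 1.89, 2.39, 3.14, 3.14, 3.14].

INTERFACE

Orientations are given as a unit quaternion [x, y, z, w].
In Python, from workcell import arm gives the robot as it stands. Calls block until the motion is done:
- arm.movep(position, orientation): joint-space move of the TCP to a pose.
- arm.line_to(position, ori=None, v=0.15, contact_N=None): straight line of the TCP; ori=None keeps the orientation; v is the mean speed in m/s. With contact_N (N) it stops when the force on the tool has changed by that much, and returns True; else False.
- arm.movej(angles): joint-space move.
- arm.release() and arm.grab(newtons=None): open the fingers fully, or close them until they stop; newtons is the grip in N (None keeps the last).
- arm.pause(seconds).
- arm.solve_ik(position, orientation): joint angles nearest the present ones, or None.
- arm.get_obs(): the state.
- arm.get_image(name): name is "scene" or "side" or "wrist"; returns (picture, depth): 384x512x3 uint8, red, green, blue; 384x512 float32, m along the optical axis (not along the pixel's ray), 0 where there is no reading.
- arm.camera_params(name): a dict with "intrinsics" (3x3 intrinsics, pixels), "extrinsics" (4x4, takes a point from camera to world coordinates); the wrist camera has in their place "hand_eye" (4x4, takes a point from camera to tool coordinates, whose origin is the TCP and whose axes are the tool frame's). Camera axes: x right, y down, z forward; pixel columns grow to the right and rows downward; lengths in m; the calibration is good to about 2 mm. A picture is of the moment at which its call begins: read the wrist's pose just before it. camera_params takes no time and is no camera call.
A pose or a line that the arm cannot do raises arm.IKError and nothing moves.
- arm.sign_off(): hands the job in, once; it reports no verdict.
The state is a dict: "time": time; "qpos": joint angles; "qd": joint speeds; "effort": joint torques, N m; "ee_pos": TCP position; "tcp_rot": TCP orientation; "force": force on the tool from outside, world axes, zero at the start; "wrist_torque": the same for the moment, N m; "opening": opening from 0.0 (shut) to 1.0 (fully open).
Only numpy, scipy, OpenCV 4.12 (cv2) and the standard library are available. Lean on these libraries where they do the work, as an engineer would, in place of code of your own. Each camera call takes 0.05 s, during which the arm holds its last target. There are 200 camera calls.

TASK

The tea caddy's lid is caught shut. Draw the release stick out from under the spice rack by its thin end, which is all that sticks out, set it down on the counter clear of the rack and take it again by its red handle; push its thin end into the teal-ringed hole in the caddy's wall until the spring catch inside lets go and the lid springs up. Then lay the stick flat on the counter and leave everything else where it stands.

Things in the scene. Friction and masses are not known exactly. Their poses are not given: they have to be found in the camera images.
- stick_handle (a point): Release stick: centre of its red square handle, 90 long, 28 x 28 mm, brass band near the front. From the front a round pale dowel (the thin end), 12 mm thick, 98 long, runs on along the same axis. +x points along the stick to the thin end. Lying on a flat of the handle (it does not roll) the axis is 14 mm above the counter. Mass 60 to 130 g, mostly handle.
- stick: The same stick; origin on the underside of the handle, below its centre, +x to the thin end. At the start it lies on the counter with the handle wholly under the rack and only the last 70 to 80 mm of the thin end sticking out of the rack's open front.
- stick_tip (a point): Free end of the stick's thin dowel, on its axis, 143 mm from the centre of the handle.
- riser: Low wooden spice rack fixed to the counter, 150 deep (x) x 240 wide (y) mm. Board with underside 75 and top 91 above the counter, front lip to 113; closed at the back (-x) and sides (12 mm panels), open at the front, its +x side. Origin on the counter under the centre; the front edge lies 75 mm from it towards +x.
- caddy_hole (a point): Centre of the round release hole, 20 mm diameter, ringed in teal, in the outer face of the caddy's near wall (5 mm thick), 75 mm above the counter. +x points level into the hole, square to the wall (the direction to push); z up. The catch plate stands 20 mm behind this point, centred on the hole, and must be pushed 8 mm farther to free the lid.
- caddy: Steel tea caddy screwed to the counter, 130 deep (x), 150 wide (y), 130 high, with a 7 mm pink lid on top. Origin on the counter under its centre; the outer face of the near wall with the hole lies 65 mm from it towards -x; +x is the push direction.
- catch: Orange spring catch inside the caddy (plate 34 wide, 50 high). Origin on the counter level below the pushed face, which at rest lies 20 mm inside the wall's outer face (x = -45 mm in the caddy's frame); moves along +x, the push direction: lets the lid go after about 8 mm, stops at 16 mm. Spring 3 N at rest plus 300 N/m (5.4 N at release, 7.8 N at the stop); it springs back.
- lid (a joint): Opening angle in rad of the caddy's pink lid, hinged along the caddy's far top edge: 0 shut (held by the catch), 1.2 fully open. When the catch is released a spring lifts it by itself in about a second and holds it open.
- spice_a: Bystander: amber glass spice jar with a red lid standing on the rack, radius 28, height 85 mm. Origin at the centre of its underside.
- spice_b: Bystander: amber glass spice jar with a yellow lid standing on the rack, radius 28, height 85 mm. Origin at the centre of its underside.
- milk_can: Bystander: steel tin with cream label, radius 37, height 85 mm. Origin at the centre of its underside.
- glass: Bystander: tall clear drinking glass, radius 36, height 140 mm. Origin at the centre of its underside.
- bowl_pink: Bystander: pink plastic bowl, radius 60, height 55 mm. Origin at the centre of its underside.
- bowl_white: Bystander: white ceramic bowl, radius 58, height 55 mm. Origin at the centre of its underside.

How it is judged:
By the outcome, as a careful person would: the job done as asked, in the order asked, and still so for the second after the job is handed in, with the robot touching nothing.
It also fails if it takes over 58 s, if anything falls off the work surface, if the arm or the gripper's body presses on something with over 40 N, if the wrist force passes 120 N, or if a joint passes its speed limit or range.

## Working session

There is one attempt and no reset: what is moved stays moved. The work goes in short steps, each a Python script; the robot and the scene stay as the last script left them, time stands still between calls to the robot, and variables do not carry over. Pictures are saved under pics/ and viewed, about 8 in all and at most 12, crops included, and the job is handed in when it is done.

```bash
mkdir -p pics
python3 - <<'E'
from workcell import arm
import cv2,numpy as np
for n in("scene","side"):
    im,d=arm.get_image(n); cv2.imwrite(f"pics/{n}0.png",im[:,:,::-1]); np.savez(f"{n}0.npz",im=im,d=d)
    p=arm.camera_params(n); print(n,np.round(p["intrinsics"],1).tolist(),np.round(p["extrinsics"],3).tolist())
print(np.round(arm.camera_params("wrist")["hand_eye"],3).tolist(),np.round(arm.camera_params("wrist")["intrinsics"],1).tolist())
o=arm.get_obs();print(o)
E
```

```text
scene [[398.5, 0.0, 257.5], [0.0, 398.5, 191.5], [0.0, 0.0, 1.0]] [[-0.038, 0.843, -0.537, 1.197], [0.999, 0.03, -0.023, 0.03], [-0.004, -0.538, -0.843, 1.151], [0.0, 0.0, 0.0, 1.0]]
side [[397.8, 0.0, 256.5], [0.0, 397.8, 190.8], [0.0, 0.0, 1.0]] [[0.943, -0.255, 0.213, 0.336], [-0.332, -0.737, 0.589, -0.616], [0.007, -0.626, -0.779, 0.956], [0.0, 0.0, 0.0, 1.0]]
[[1.0, 0.0, -0.0, -0.001], [0.0, 0.966, 0.259, -0.073], [0.0, -0.259, 0.966, -0.191], [0.0, 0.0, 0.0, 1.0]] [[341.4, 0.0, 255.5], [0.0, 341.4, 189.6], [0.0, 0.0, 1.0]]
{'time': 0.1, 'qpos': array([ 1.13967858e+00,  3.79359991e-01,  1.73475958e+00, -9.73148201e-06,
        1.02850152e+00, -3.33262571e-02]), 'qd': array([ 1.45701181e-03, -2.43466180e-03, -3.57665145e-03, -2.67432090e-04,
        8.77460060e-04,  7.32132319e-05]), 'effort': array([-1.01853275e-03, -7.65033674e+01, -4.35297382e+01,  6.51837769e-02,
        3.97838932e-02, -4.29886416e-05]), 'ee_pos': array([0.27102459, 0.64496745, 0.19223273]), 'tcp_rot': array([ 8.32880009e-01,  5.53453364e-01, -4.35336330e-04,  2.73709772e-04]), 'force': array([-0.05230173,  0.76518523, -0.6184936 ]), 'wrist_torque': array([-0.03535622, -0.00741863, -0.03570301]), 'opening': 1.0029647030183542}
```

View pics/scene0.png

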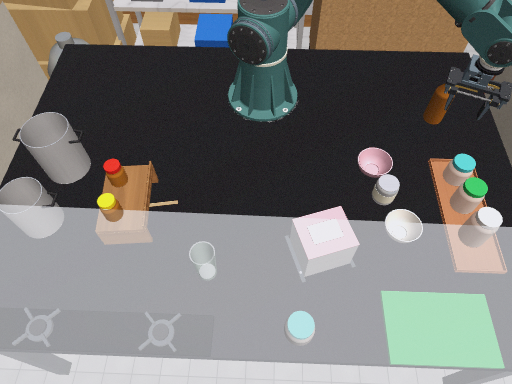

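View pics/side0.png

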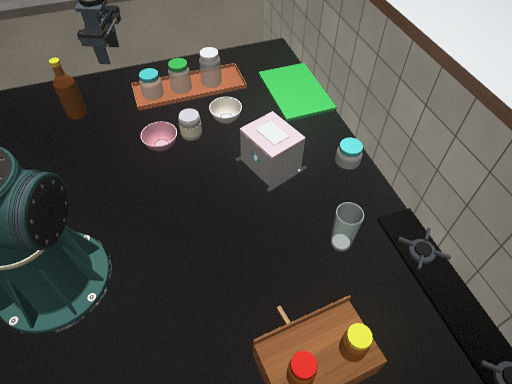

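Scene: the rack is at about (127,205), with its open side to the image right (+y). The dowel runs (150,206)–(178,203), and the caddy is at (323,240). Side: the dowel is at (280,308)–(290,323) and the teal hole at (255,157), in the face turned towards the robot. Next I'll enlarge those regions.

```bash
cat > h.py <<'E'
import numpy as np, cv2
from scipy.spatial.transform import Rotation as R
from workcell import arm
def cast(name,uv,z):
    p=arm.camera_params(name);K=p["intrinsics"];T=p["extrinsics"]
    if True:
        uv=np.atleast_2d(np.array(uv,float));d=np.c_[uv,np.ones(len(uv))]@np.linalg.inv(K).T@T[:3,:3].T
        return T[:3,3]+d*((z-T[2,3])/d[:,2])[:,None]
def castw(uv,z,pos,q):
    p=arm.camera_params("wrist");K=p["intrinsics"];T=np.eye(4);T[:3,:3]=R.from_quat(q).as_matrix();T[:3,3]=pos;T=T@p["hand_eye"]
    uv=np.atleast_2d(np.array(uv,float));d=np.c_[uv,np.ones(len(uv))]@np.linalg.inv(K).T@T[:3,:3].T
    return T[:3,3]+d*((z-T[2,3])/d[:,2])[:,None]
E
python3 - <<'E'
from h import *
def crop(n,x,y,w,h):
    im=np.load(f"{n}0.npz")["im"][y:y+h,x:x+w,::-1]; return cv2.resize(im,(400,300),interpolation=cv2.INTER_CUBIC)
a=np.hstack([crop("scene",95,150,100,75),crop("scene",275,200,100,75)])
b=np.hstack([crop("side",250,290,100,75),crop("side",225,105,100,75)])
cv2.imwrite("pics/c.png",np.vstack([a,b]))
im=np.load("side0.npz")["im"];hsv=cv2.cvtColor(im,cv2.COLOR_RGB2HSV)
m=cv2.inRange(hsv,(75,60,40),(100,255,255))[140:175,240:270];ys,xs=np.nonzero(m);print(len(xs),xs.mean()+240,ys.mean()+140,cast("side",[[xs.mean()+240,ys.mean()+140]],.075))
E
```

```text
29 254.72413793103448 156.6206896551724 [[0.61605587 0.17754542 0.075     ]]
```

View pics/c.png

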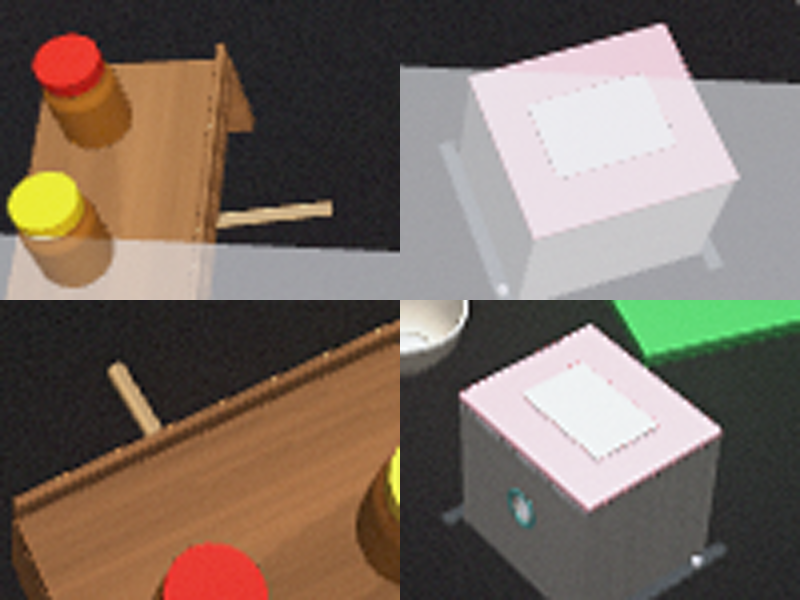

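The composite crop shows the four lid corners, the dowel (tip and rack end) and the rack lip in both views. I'll cast rays through these onto their planes.

Run:
```python
from h import *
np.set_printoptions(precision=4,suppress=True)
a=cast("scene",[[292.5,219.5],[341,206],[359.75,244.5],[308.25,259.5]],.137)
b=cast("side",[[240,129.25],[272.5,111.25],[305.25,137.75],[272.5,157.5]],.137)
print(a,a.mean(0),b,b.mean(0),sep="\n")
for q in(a,b): print([(round(float(np.hypot(*(q[(i+1)%4]-q[i])[:2])),4),round(float(np.degrees(np.arctan2(*(q[(i+1)%4]-q[i])[1::-1]))),1)) for i in range(4)])
for n,uv in(("scene",[[177.75,202],[150,205]]),("side",[[279,307.5],[288.25,322.5]])):
    c=cast(n,uv,.014);v=c[0]-c[1];print(n,c,np.linalg.norm(v),np.degrees(np.arctan2(v[1],v[0])))
c=cast("side",[[253.75,340],[350,296.5]],.113);v=c[1]-c[0];print("lip",c,np.degrees(np.arctan2(v[1],v[0])),np.linalg.norm(v))
print(cast("scene",[[150,161.25]],.113))
# bystanders rough
print(cast("scene",[[375,163],[385,196],[404,226],[205,272]],.0))
```

```text
[[0.6427 0.1064 0.137 ]
 [0.5924 0.2496 0.137 ]
 [0.715  0.2924 0.137 ]
 [0.7649 0.148  0.137 ]]
[0.6788 0.1991 0.137 ]
[[0.5918 0.2435 0.137 ]
 [0.714  0.2893 0.137 ]
 [0.7632 0.1457 0.137 ]
 [0.6428 0.102  0.137 ]]
[0.678  0.1951 0.137 ]
[(0.1518, 109.3), (0.1298, 19.2), (0.1527, -71.0), (0.129, -161.2)]
[(0.1305, 20.5), (0.1518, -71.1), (0.128, -160.1), (0.1504, 109.8)]
scene [[ 0.5229 -0.2655  0.014 ]
 [ 0.5377 -0.3559  0.014 ]] 0.09157474158842194 99.31002350229431
side [[ 0.5236 -0.2697  0.014 ]
 [ 0.5309 -0.3118  0.014 ]] 0.04276528615108935 99.8561718674437
lip [[ 0.4283 -0.3544  0.113 ]
 [ 0.6637 -0.3347  0.113 ]] 4.785427188601602 0.2362235413319172
[[ 0.4309 -0.3525  0.113 ]]
[[ 0.3272  0.4145  0.    ]
 [ 0.466   0.4315  0.    ]
 [ 0.579   0.4777  0.    ]
 [ 0.7585 -0.1504  0.    ]]
```

Both views agree within 4 mm. The caddy's yaw is about 19.4° and the hole is near (0.617, 0.176). The dowel tip is at about (0.523, -0.268) with yaw about 99.5°, and the rack front has yaw about 95°. I'll hover over the tip and look from near.

```bash
cat >> h.py <<'E'
def down(yaw_deg):  # tool z down, tool y along yaw
    t=np.radians(yaw_deg);y=np.array([np.cos(t),np.sin(t),0]);z=np.array([0,0,-1.]);x=np.cross(y,z)
    return R.from_matrix(np.c_[x,y,z]).as_quat()
def look(tag):
    o=arm.get_obs();im,d=arm.get_image("wrist");cv2.imwrite(f"pics/{tag}.png",im[:,:,::-1]);np.savez(tag+".npz",im=im,d=d,p=o["ee_pos"],q=o["tcp_rot"])
    return im,o["ee_pos"],o["tcp_rot"]
E
python3 - <<'E'
from h import *
d=np.array([np.cos(np.radians(99.5)),np.sin(np.radians(99.5)),0]);g=np.array([.523,-.2675,0])-d*.016
q=down(99.5+180)
print(arm.solve_ik(g+[0,0,.16],q))
o=arm.get_obs();arm.line_to(o["ee_pos"]+[0,0,.12],v=.25)
arm.movep(g+[0,0,.16],q)
im,p,qq=look("w1");print(p,arm.get_obs()["time"],arm.get_obs()["qpos"])
E
```

```text
[-5.33330912e-01  2.61826086e-01  1.96300678e+00 -4.44089210e-16
  9.16759792e-01 -6.99137191e-01]
[ 0.52593681 -0.28290849  0.16007728] 4.175 [-5.32585179e-01  2.61819944e-01  1.96290555e+00  5.17055948e-05
  9.16771233e-01 -6.99067219e-01]
```

View pics/w1.png

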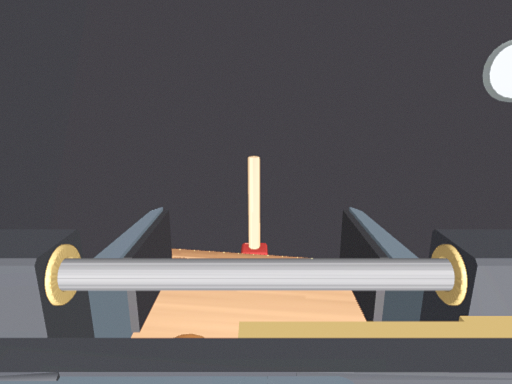

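The wrist view shows the dowel between the fingers, from its tip at (254,157) to (254.5,246). The front of the red handle shows at (254,249), under the lip.

Run:
```python
from h import *
f=np.load("w1.npz");im=f["im"];hsv=cv2.cvtColor(im,cv2.COLOR_RGB2HSV)
m=np.zeros(im.shape[:2],np.uint8);m[140:240,235:275]=cv2.inRange(hsv,(10,40,130),(35,255,255))[140:240,235:275]
ys,xs=np.nonzero(m);c=[(v,xs[ys==v].mean()) for v in np.unique(ys)];v0=c[0][0];print(v0,c[-1][0])
k=np.polyfit(ys,xs,1)
P=castw([[np.polyval(k,v0),v0],[np.polyval(k,238),238]],.014,f["p"],f["q"]);print(P)
v=P[0]-P[1];print(np.linalg.norm(v),np.degrees(np.arctan2(v[1],v[0])))
r=castw([[254.5,247]],.014,f["p"],f["q"]);print(r,np.linalg.norm(r-P[0]))
```

```text
156 239
[[ 0.52187953 -0.26701187  0.014     ]
 [ 0.53620902 -0.35381927  0.014     ]]
0.08798214892547813 99.37341160691471
[[ 0.53833879 -0.3639856   0.014     ]] 0.09836061774020852
```

The dowel length reads 98 mm, as specified. I'll grasp it and draw it out.

Run:
```python
from h import *
a=np.radians(99.4);d=np.array([np.cos(a),np.sin(a),0]);g=np.array([.522,-.2673,0])-d*.016
q=down(279.4)
arm.line_to(g+[0,0,.04],ori=q,v=.15)
print(arm.line_to(g+[0,0,.005],v=.05,contact_N=8))
arm.grab(25);o=arm.get_obs();print(o["opening"]*91,o["force"],o["ee_pos"])
print(arm.line_to(o["ee_pos"]+d*.2,v=.08,contact_N=25));o=arm.get_obs();print(o["opening"]*91,o["force"],o["ee_pos"])
arm.release()
arm.line_to(o["ee_pos"]-[0,0,o["ee_pos"][2]-.08],v=.15)
arm.line_to(o["ee_pos"]-d*.10+[0,0,.2],v=.2)
look("w2");print(arm.get_obs()["time"])
```

```text
False
0.2748875830961029 [1.09568028 0.07410706 0.74040618] [ 0.52463655 -0.28309785  0.00500126]
False
0.4965340217949939 [-0.10279376  0.20162338 -0.34423751] [ 0.49201423 -0.08594218  0.0050032 ]
13.0333
```

View pics/w2.png

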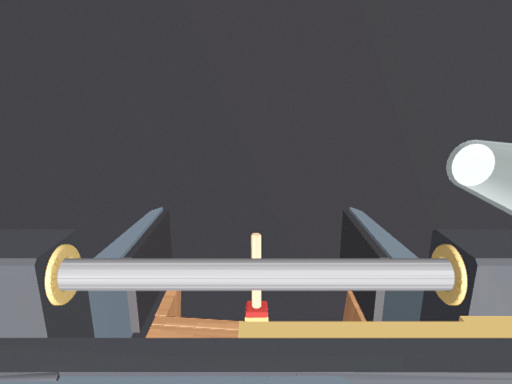

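The fingers shut on nothing: the opening was 0. The wrist view shows the stick's tip at (256,234) and its handle front at (256,303). I'll locate it again.

Run:
```python
from h import *
np.set_printoptions(precision=4,suppress=True)
f=np.load("w2.npz");print(f["p"],R.from_quat(f["q"]).as_matrix())
for z in(.0,.014,.03): print(z,castw([[256,234],[256,303]],z,f["p"],f["q"]))
g=np.load("w1.npz")
T=arm.camera_params("wrist")["hand_eye"];K=arm.camera_params("wrist")["intrinsics"]
for n,(u,v) in (("w1",(254,190)),("w1",(200,190)),("w2",(256,245)),("w2",(200,245))):
    e=np.load(n+".npz");dd=float(e["d"][v,u]);c=np.linalg.inv(K)@[u,v,1]*dd;w=R.from_quat(e["q"]).apply(T[:3,:3]@c+T[:3,3])+e["p"];print(n,dd,w)
im,d=arm.get_image("scene");np.savez("scene1.npz",im=im,d=d)
im2,d2=arm.get_image("side")
cv2.imwrite("pics/c2.png",np.hstack([cv2.resize(im[150:250,90:220,::-1],(390,300)),cv2.resize(im2[260:384,220:381,::-1],(390,300))]))
```

```text
[ 0.5075 -0.1839  0.2037] [[ 0.9865  0.1635 -0.0019]
 [ 0.1635 -0.9865  0.0008]
 [-0.0017 -0.0011 -1.    ]]
0.0 [[ 0.5224 -0.2732  0.    ]
 [ 0.5384 -0.3691  0.    ]]
0.014 [[ 0.5215 -0.2676  0.014 ]
 [ 0.5369 -0.3601  0.014 ]]
0.03 [[ 0.5204 -0.2611  0.03  ]
 [ 0.5351 -0.3497  0.03  ]]
w1 0.3445141911506653 [ 0.5272 -0.3004  0.0188]
w1 0.364523708820343 [ 0.4711 -0.3151 -0.0006]
w2 0.4061567485332489 [ 0.5234 -0.2791  0.0197]
w2 0.42709898948669434 [ 0.4557 -0.2991  0.0004]
```

View pics/c2.png

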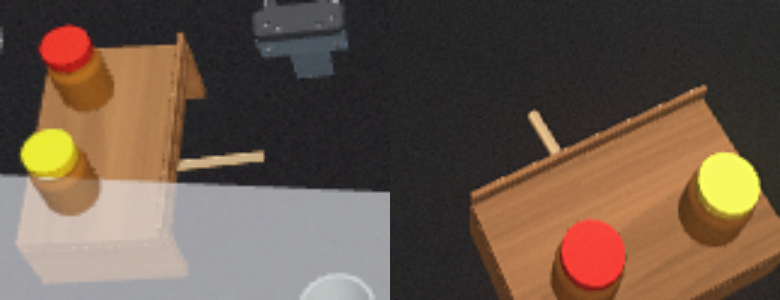

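The stick has not moved, and the TCP really was over it at z = 5 mm. I'll repeat the descent, watching before and after the close.

Run:
```python
from h import *
a=np.radians(99.4);d=np.array([np.cos(a),np.sin(a),0]);g=np.array([.5217,-.2673,0])-d*.018
q=down(279.4)
print(arm.get_obs()["opening"])
arm.line_to(g+[0,0,.06],ori=q,v=.2)
arm.line_to(g+[0,0,.004],v=.06,contact_N=8)
o=arm.get_obs();print(o["opening"],o["ee_pos"],R.from_quat(o["tcp_rot"]).as_matrix().round(3).tolist())
A,_,_=look("a");s1=arm.get_image("side")[0]
arm.grab(25);o=arm.get_obs();print(o["opening"],o["force"],o["time"])
B,_,_=look("b");s2=arm.get_image("side")[0]
f=lambda w,x0,y0,ww,hh:cv2.resize(w[y0:y0+hh,x0:x0+ww,::-1],(400,300))
cv2.imwrite("pics/ab.png",np.vstack([np.hstack([f(A,0,0,512,384),f(B,0,0,512,384)]),np.hstack([f(s1,220,240,160,120),f(s2,220,240,160,120)])]))
```

```text
1.000941787584778
1.0004892553447176 [ 0.52487407 -0.28519794  0.00430663] [[0.987, 0.163, 0.0], [0.163, -0.987, -0.0], [0.0, 0.0, -1.0]]
0.0009073374548638272 [-0.98736939 -0.14825961  0.14816983] 16.7167
```

View pics/ab.png

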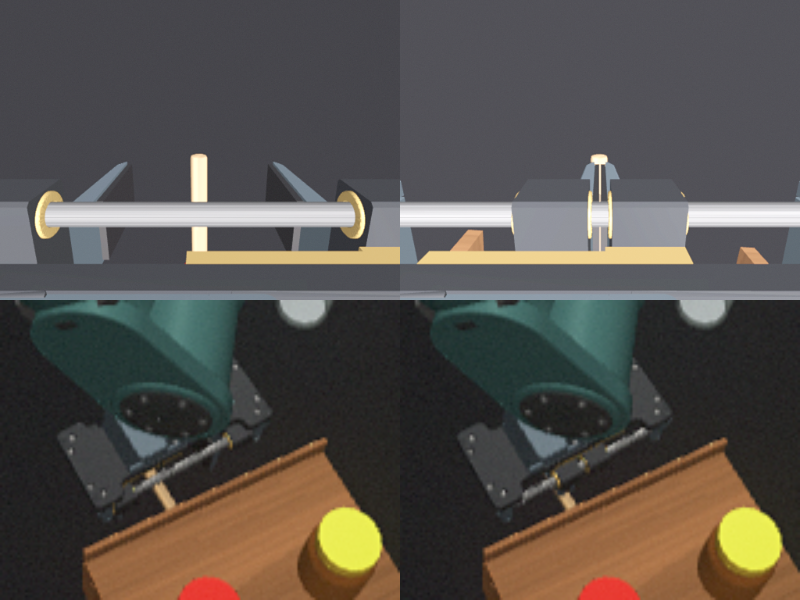

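The gripper does straddle the dowel but reads shut, and the dowel's end shows in front of the fingertips. I'll look closer at the fingertip shape.

Run:
```python
from h import *
B=np.load("b.npz");A=np.load("a.npz")
f=lambda w,x0,y0,ww,hh:cv2.resize(w[y0:y0+hh,x0:x0+ww,::-1],(400,500),interpolation=cv2.INTER_CUBIC)
cv2.imwrite("pics/b2.png",np.hstack([f(B["im"],208,185,96,120),f(A["im"],80,185,112,140)]))
d=B["d"];np.set_printoptions(precision=3,suppress=True,linewidth=200)
T=arm.camera_params("wrist")["hand_eye"];K=arm.camera_params("wrist")["intrinsics"]
def tool(e,u,v): return T[:3,:3]@(np.linalg.inv(K)@[u,v,1]*float(e["d"][v,u]))+T[:3,3]
for u in(235,240,245,250,255,260): print(u,[ (v,(tool(B,u,v)*1000).round(0).tolist()) for v in (200,205,210,216,222,228)])
```

```text
235 [(200, [-12.0, -13.0, 5.0]), (205, [-13.0, -10.0, 5.0]), (210, [-13.0, -7.0, 5.0]), (216, [-13.0, -3.0, 5.0]), (222, [-10.0, -17.0, -43.0]), (228, [-9.0, -17.0, -52.0])]
240 [(200, [-9.0, -13.0, 5.0]), (205, [-9.0, -10.0, 5.0]), (210, [-8.0, -17.0, -26.0]), (216, [-8.0, -17.0, -36.0]), (222, [-7.0, -17.0, -43.0]), (228, [-0.0, -72.0, -191.0])]
245 [(200, [-6.0, -18.0, -10.0]), (205, [-6.0, -16.0, -13.0]), (210, [-6.0, -17.0, -25.0]), (216, [-5.0, -17.0, -35.0]), (222, [-5.0, -17.0, -44.0]), (228, [-5.0, -17.0, -51.0])]
250 [(200, [-3.0, -18.0, -11.0]), (205, [-3.0, -16.0, -14.0]), (210, [-3.0, -15.0, -21.0]), (216, [-3.0, -15.0, -30.0]), (222, [-3.0, -16.0, -39.0]), (228, [-3.0, -15.0, -47.0])]
255 [(200, [-0.0, -18.0, -11.0]), (205, [-0.0, -16.0, -16.0]), (210, [-0.0, -13.0, -15.0]), (216, [-0.0, -10.0, -15.0]), (222, [-0.0, -7.0, -15.0]), (228, [-0.0, -3.0, -15.0])]
260 [(200, [2.0, -18.0, -11.0]), (205, [2.0, -16.0, -15.0]), (210, [2.0, -16.0, -22.0]), (216, [2.0, -16.0, -32.0]), (222, [2.0, -16.0, -40.0]), (228, [2.0, -15.0, -46.0])]
```

View pics/b2.png

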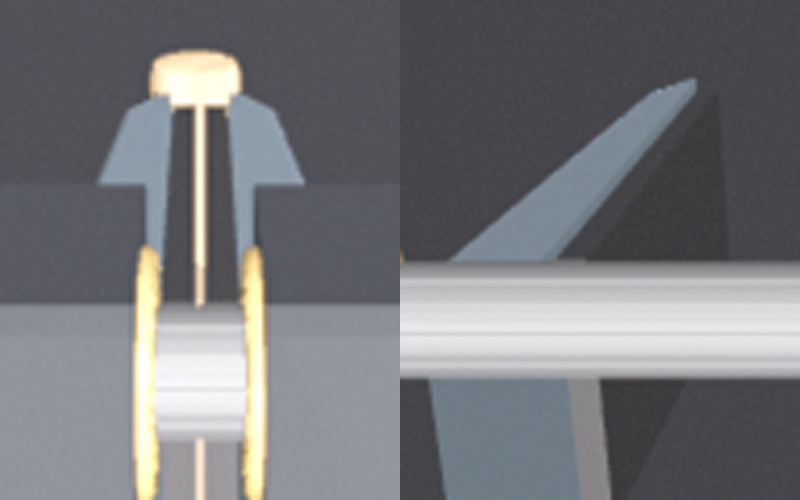

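The wrist geometry explains the miss. The fingertip front edge (row 207) lies about 15 mm behind the nominal TCP, and depth puts the dowel's top at that same level. So with the TCP at 4 mm the tips sat about 19 mm above the counter and shut over the dowel. I'll open and go lower, guarded by contact, down to about -11 mm.

Run:
```python
from h import *
a=np.radians(99.4);d=np.array([np.cos(a),np.sin(a),0])
p=arm.get_obs()["ee_pos"].copy()
arm.release() 
print(arm.line_to([p[0],p[1],-.011],v=.04,contact_N=5));o=arm.get_obs();print(o["ee_pos"],o["force"])
if o["force"][2]>3: arm.line_to(o["ee_pos"]+[0,0,.002],v=.03)
arm.grab(25);o=arm.get_obs();print(o["opening"]*91,o["force"],o["ee_pos"],o["time"])
if o["opening"]*91>8:
    p=o["ee_pos"]
    print(arm.line_to(p+d*.2,v=.1,contact_N=25));o=arm.get_obs();print(o["opening"]*91,o["force"],o["ee_pos"],o["time"])
```

```text
False
[ 0.52446198 -0.28493248 -0.01127727] [-0.38372417 -0.6337272   0.21333224]
11.326946370717813 [-0.15335252  0.13226378  1.14055488] [ 0.52465027 -0.28503116 -0.01097537] 19.925
False
11.328531524895666 [ 1.04357219  0.38435956 -1.37916727] [ 0.49206018 -0.0879679  -0.0109836 ] 22.075
```

Opening is 11.3 mm and stays held through the pull. I'll set the stick down, regrip it by the handle in the flipped orientation so the camera sits behind looking along the stick, and verify with a mask first.

Run:
```python
from h import *
np.set_printoptions(precision=4,suppress=True)
a=np.radians(99.4);d=np.array([np.cos(a),np.sin(a),0])
p=arm.get_obs()["ee_pos"].copy()
arm.release();arm.line_to(p+[0,0,.06],v=.2)
h=p-d*.125;h[2]=.15;q=down(99.4)
for b,z in((h,q),([.439,.114,.19],down(19.4)),([.52,.14,.05],down(19.4))): print(arm.solve_ik(b,z))
arm.movep(h-d*.06,q)
im,P,Q=look("w3");hsv=cv2.cvtColor(im,cv2.COLOR_RGB2HSV)
for n,m,z in(("red",cv2.inRange(hsv,(0,150,60),(6,255,255))|cv2.inRange(hsv,(174,150,60),(180,255,255)),.028),("dowel",cv2.inRange(hsv,(12,40,120),(35,140,255)),.014)):
    k,l,s,c=cv2.connectedComponentsWithStats(m)
    for i in np.argsort(-s[1:,4])[:3]+1: print(n,s[i],castw([c[i]],z,P,Q),castw([[c[i][0],s[i][1]],[c[i][0],s[i][1]+s[i][3]]],z,P,Q).tolist())
print("exp",h,arm.get_obs()["time"])
```

```text
[-0.4331  0.2103  2.0518 -0.      0.8795  2.5444]
[ 0.2027 -0.0197  2.2199 -0.      0.9415 -1.7067]
[ 0.2197  0.3521  2.1084 -0.      0.681  -1.6897]
red [ 241  188   29   70 1959] [[ 0.5151 -0.2275  0.028 ]] [[0.5207523309228934, -0.2616731063348553, 0.028000000000000025], [0.508865633927505, -0.1900986506049438, 0.028000000000000025]]
dowel [   53     0   375   112 34775] [[ 0.5457 -0.3841  0.014 ]] [[0.5520311547647158, -0.42289480455924666, 0.014000000000000068], [0.5369285781649825, -0.3297216294453098, 0.014000000000000012]]
dowel [ 238  290  274   48 5193] [[ 0.3641 -0.122   0.014 ]] [[0.3757453549950013, -0.16704438117549586, 0.014000000000000012], [0.3605007155164155, -0.10827963715279568, 0.014000000000000012]]
dowel [ 431  244   37   62 1137] [[ 0.2977 -0.1982  0.014 ]] [[0.30873603451751186, -0.2324157378742127, 0.014000000000000012], [0.28601460741556073, -0.16207936203348075, 0.014000000000000012]]
exp [ 0.5125 -0.2113  0.15  ] 26.25
```

View pics/w3.png

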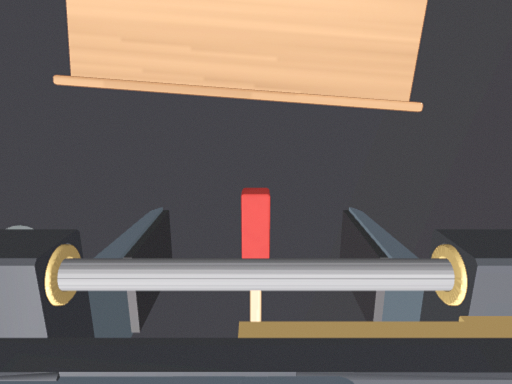

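The red handle lies clear of the rack, and its centre line matches the expected position within 1 mm. Flipping gains no view because the lower half of the image is blocked, so I'll return to the earlier orientation. That gives a short wrist turn. Then grasp the handle, lift, and go to a pre-insert pose.

Run:
```python
from h import *
np.set_printoptions(precision=4,suppress=True)
h=np.array([.5125,-.2113,0])
arm.movep(h+[0,0,.06],down(279.4))
print(arm.line_to(h+[0,0,-.011],v=.08,contact_N=6))
arm.grab(45);o=arm.get_obs();print(o["opening"]*91,o["ee_pos"],o["force"])
arm.line_to(h+[0,0,.15],v=.25)
t=np.radians(19.4);d=np.array([np.cos(t),np.sin(t),0]);hole=np.array([.6163,.1765,0])
pre=hole-d*(.143+.025)
print(arm.solve_ik(pre+[0,0,.15],down(199.4)))
arm.movep(pre+[0,0,.15],down(199.4))
arm.line_to(pre+[0,0,.050],v=.15)
o=arm.get_obs();print(o["opening"]*91,o["ee_pos"],pre,o["time"])
ims=[]
for n,(x,y) in(("side",(205,100)),("scene",(240,170))):
    im,_=arm.get_image(n);np.savez(n+"2.npz",im=im);ims.append(cv2.resize(im[y:y+100,x:x+100,::-1],(400,400),interpolation=cv2.INTER_CUBIC))
cv2.imwrite("pics/pre.png",np.hstack(ims))
```

```text
False
27.633771298224346 [ 0.5125 -0.2113 -0.011 ] [-0.0296 -1.1706  0.7244]
[ 0.2085  0.0802  2.2058 -0.      0.8556  1.4407]
27.575731649117987 [0.4584 0.1207 0.0505] [0.4578 0.1207 0.    ] 34.2417
```

View pics/pre.png

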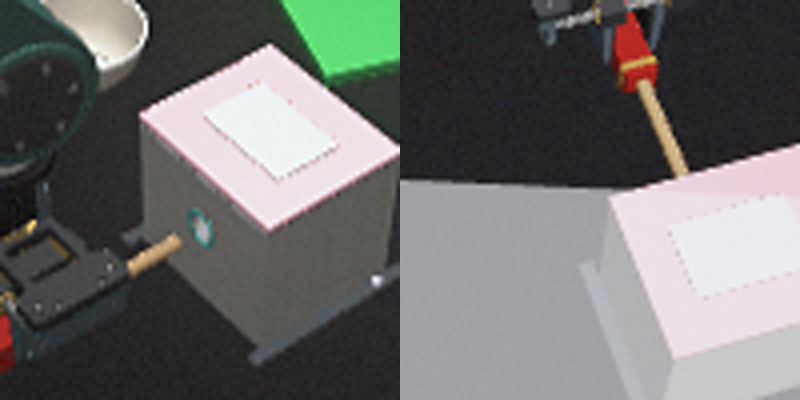

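Side crop: the dowel tip is at about (178,241) and the ring centre at about (202,229). The dowel's line extended passes about 2 crop px from the ring centre. I'll work this out in mm.

Run:
```python
from h import *
np.set_printoptions(precision=4,suppress=True)
im=np.load("side2.npz")["im"];hsv=cv2.cvtColor(im,cv2.COLOR_RGB2HSV)
m=cv2.inRange(hsv,(75,60,40),(100,255,255));m[:145]=0;m[175:]=0;m[:,:245]=0;m[:,270:]=0
ys,xs=np.nonzero(m);print(xs.min(),xs.max(),ys.min(),ys.max());(c,r,_)=cv2.fitEllipse(cv2.findContours(m,0,1)[0][0]);print("ring",c,r)
w=cv2.inRange(hsv,(8,60,90),(28,255,255));w[:,:236]=0;w[:,252:]=0;w[:150]=0;w[175:]=0
ys,xs=np.nonzero(w);k=np.polyfit(xs,[0]*len(xs),0);print(len(xs),xs.min(),xs.max())
vx,vy,x0,y0=cv2.fitLine(np.c_[xs,ys].astype(np.float32),2,0,.01,.01).ravel();tip=[xs.max(),y0+(xs.max()-x0)*vy/vx];print("tip",tip)
t=np.radians(19.4);d=np.array([np.cos(t),np.sin(t)]);nrm=np.array([-d[1],d[0]])
H=cast("side",[c],.075)[0];Tp=cast("side",[tip,[xs.min(),y0+(xs.min()-x0)*vy/vx]],.075);v=(H-Tp[0])[:2]
ax=(Tp[0]-Tp[1])[:2];print("hole",H,"tip",Tp[0],"fwd",v@d,"left",v@nrm,"axis yaw",np.degrees(np.arctan2(ax[1],ax[0])))
print("ray dz equiv: pixel offset",np.array(c)-[c[0],y0+(c[0]-x0)*vy/vx])
# expected pixel of tip at commanded pose, and hole
p=arm.camera_params("side");T=np.linalg.inv(p["extrinsics"])
def pr(X): q=p["intrinsics"]@(T@np.r_[X,1])[:3];return q[:2]/q[2]
ee=arm.get_obs()["ee_pos"];tp=np.r_[ee[:2]+d*.143,.075];print("exp tip px",pr(tp),tp,"5mm up px",pr(tp+[0,0,.005])-pr(tp),"5mm left px",pr(tp+np.r_[nrm*.005,0])-pr(tp))
print("exp hole px",pr([.6163,.1765,.075]))
```

```text
252 258 152 161
ring (254.72958374023438, 156.65237426757812) (4.695059776306152, 10.127351760864258)
60 237 250
tip [np.int64(250), np.float64(158.97100019389492)]
hole [0.616  0.1774 0.075 ] tip [0.5993 0.1729 0.075 ] fwd 0.017303907379025058 left -0.001340079117155599 axis yaw 20.16740643049878
ray dz equiv: pixel offset [0.     0.4832]
exp tip px [248.6828 160.4782] [0.5935 0.1683 0.075 ] 5mm up px [-0.0138 -1.1371] 5mm left px [-1.0173 -0.9457]
exp hole px [254.9126 156.837 ]
```

The lateral error is about 1 mm against ±4 mm of clearance. I'll insert with guards.

Run:
```python
from h import *
np.set_printoptions(precision=4,suppress=True)
t=np.radians(19.4);d=np.array([np.cos(t),np.sin(t),0]);n=np.array([-d[1],d[0],0])
p=np.array([.4578,.1207,.050])-n*.0007
c=arm.line_to(p+d*.040,v=.06,contact_N=5);o=arm.get_obs();print(c,(o["ee_pos"]-p)@d,o["force"])
if not c:
    c=arm.line_to(p+d*.058,v=.03,contact_N=25);o=arm.get_obs();print(c,(o["ee_pos"]-p)@d,o["force"],o["opening"]*91,o["time"])
    arm.pause(.3)
    im,_=arm.get_image("side");im2,_=arm.get_image("scene")
    cv2.imwrite("pics/ins.png",np.hstack([cv2.resize(im[60:180,190:350,::-1],(400,300)),cv2.resize(im2[150:270,240:400,::-1],(400,300))]))
```

```text
False 0.03963701146631036 [ 0.6524 -1.4308 -1.4326]
False 0.05713733952779294 [-6.2441 -2.5357  1.7726] 27.41652496191414 35.9083
```

View pics/ins.png

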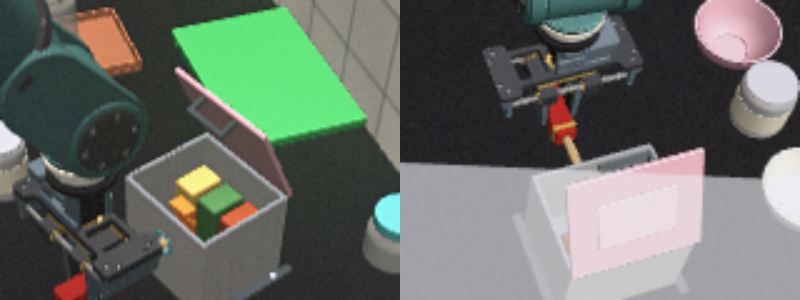

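The lid is open, with about 6.7 N on the wrist at the end. I'll withdraw and lay the stick flat in the open area at handle (0.50, -0.06), yaw 0.

Run:
```python
from h import *
np.set_printoptions(precision=4,suppress=True)
t=np.radians(19.4);d=np.array([np.cos(t),np.sin(t),0])
o=arm.get_obs()["ee_pos"].copy()
arm.line_to(o-d*.075,v=.1)
arm.movep([.49,-.06,.06],down(180))
arm.line_to([.49,-.06,.005],v=.1)
c=arm.line_to([.49,-.06,-.0112],v=.03,contact_N=4);o=arm.get_obs();print(c,o["ee_pos"],o["force"],o["opening"]*91)
arm.release();arm.line_to(o["ee_pos"]+[0,0,.15],v=.2)
arm.movep([.43,.1,.3],down(180))
ims=[arm.get_image(n)[0][:,:,::-1] for n in("scene","side")]
cv2.imwrite("pics/end.png",cv2.resize(np.hstack(ims),(800,300)));print(arm.get_obs()["time"])
im=ims[0];hsv=cv2.cvtColor(im,cv2.COLOR_BGR2HSV);np.save("end.npy",im)
```

```text
True [ 0.4898 -0.06   -0.011 ] [-1.0413  0.17    9.9289] 27.887802229369978
42.1917
```

View pics/end.png

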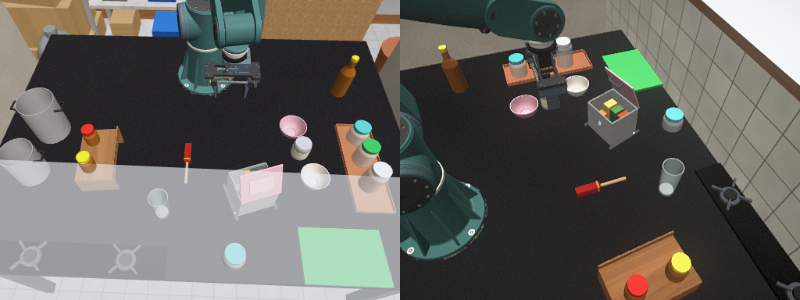

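The stick lies flat and clear of everything, the lid is open, the bystanders look undisturbed and the gripper is free.

Run:
```python
from workcell import arm
print(arm.sign_off())
```

```text
the job is handed in; nothing more can be done
None
```

The job is done and handed in; the robot clock read 42.2 s at the last check, against the 58 s limit.

- **What I did:** I drew the stick out by its thin end and set it down clear of the rack. I took it again by the red handle and pushed it about 32 mm into the teal-ringed hole. The lid sprang open, and I laid the stick flat in the open area near (0.49, -0.06).
- **What went wrong:** My first two grasps of the thin end shut on nothing. The wrist images showed the fingertips about 15 mm behind the stated TCP, so the fingers closed just above the dowel. The stick did not move in those tries, and going 15 mm lower fixed it.
- **Last checks:**
  - The final scene and side images show the lid fully up and the stick flat, and by eye the bystanders are where they started.
  - The gripper was open and touching nothing.
  - The wrist forces I read stayed at 10 N or less. The highest was setting the stick down; the push into the hole ended at about 6.7 N.
- **Disagreements:** The two cameras differed by up to about 4 mm on the caddy lid's corners. The side camera put the dowel about 1.3 mm off the hole's centre before the push, so I moved it over by 0.7 mm.

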